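Find the jig plate's rocking corner and press its shim flat

ROBOT

A 6-joint arm with a two-finger parallel gripper is mounted at the origin on a cart in front of the work surface, level with it; the furniture and walls round the work are solid. World frame = base frame: x ahead of the robot, y to its left, z up, the work surface at z = 0. Lengths are in mm, angles in rad, forces in N, time in s.
With the tool pointing down it reaches from about 400 to 925 mm from the base axis. Payload 12.5 kg.
Tool frame: the origin (TCP) lies on the centre line of the jaws, within the pads' length; the fingertips stand 14 mm ahead of it and the grasp point (between the pads) lies 5 mm behind it; z points along the fingers, x is the direction in which the jaws open and shut, and the axes are right-handed (so a half turn about z gives the same grasp; the last joint's range is limited). The gripper opens to 95 mm and grips with 3 to 60 N. Pads are 20 mm wide; open, the fingers measure 119 mm over their backs; the gripper's body (75 mm by 180 mm) begins 59 mm behind the grasp point.
Start: joints at [1.051, 0.491, 1.559, -0, 1.092, -0.106], TCP at [251.292, 572.274, 228.661] pointing down, gripper open.
Joint ranges: [-3.1, 3.1], [-0.84, 2.19], [0.05, 2.79], [-1.13, 4.28], [0.06, 2.93], [-2.69, 2.69]. Speed limits (rad/s): [2.22, 2.22, 2.79, 3.14, 3.14, 3.14].

INTERFACE

Orientations are given as [roll, pitch, yaw] about the fixed x, y, z axes, in that order (R = Rz(yaw) Ry(pitch) Rx(roll)).
In Python, from cell import state, read_camera, job_done gives the robot as it stands.
- The arm moves only by the shell command python3 -m handwheel 'ROWS'. ROWS is JSON, a list of rows, each an object of numbers: "hand": the finger opening in m, from 0 to 0.0951; "x", "y", "z": the shift along the world's x, y, z in m; "spin": the turn about the world's z in units of 5 degrees (1.0 is 5 degrees). In form: [{"hand": .., "x": .., "y": .., "z": .., "spin": ..}, ...]. A call has 1 to 20 rows; each row is the pose to reach, as a shift and turn from the pose commanded when the call began; what a row does not reach only later rows make up. A row lasts 1/12 s, in which the tool goes at most 41.7 mm and 7.16 degrees, less where a joint would pass 70% of its speed; a pose out of reach is approached as far as the arm can. A call with a gripper value outside its range is refused whole. The fingers move at their own pace and stop on an object; the grip force is fixed at half the most. Time passes only in rows, so rows that repeat a pose let the fingers close. It gives the time, the measured TCP pose, the force and the opening at its end, in the units of the state.
- state(): the state, without advancing time (a new reading comes with each control period).
- read_camera(name): name is "scene" or "top" or "wrist"; returns a dict with "img" (400x640x3 uint8, red, green, blue), "fx", "fy", "cx", "cy" (pixels), "T" (4x4, takes a point from camera to world coordinates). Camera axes: x right, y down, z forward; pixel columns grow to the right and rows downward; lengths in mm; the calibration is good to about 2 mm. A picture is of the moment at which its call begins. There is no depth.
- job_done(): hands the job in, once; it reports no verdict.
The state is a dict: "t": time; "joints": joint angles; "qvel": joint speeds; "tau": joint torques, N m; "eef_pos": TCP position; "tcp_rot": TCP orientation; "ft_force": force on the tool from outside, world axes, zero at the start; "moment": the same for the moment, N m; "opening": opening from 0.0 (shut) to 1.0 (fully open).
Only numpy, scipy, OpenCV 4.12 (cv2) and the standard library are available. Lean on these libraries where they do the work, as an engineer would, in place of code of your own. Each camera call takes 0.05 s, during which the arm holds its last target. There are 200 camera calls.

TASK

One corner of the jig plate rocks. With closed fingertips press down on the plate's corners one after another until you find the one that gives, then press down the flip-up shim leaf just in front of that corner until it lies flat. Leave the other three shims standing up, do not pick up or push away the loose things round the jig, and finish clear of everything.

Things in the scene. Friction and masses are not known exactly. Their poses are not given: they have to be found in the camera images.
- jig_base: dark steel base plate, 230 x 250 x 10 mm, fixed to the bench. Origin: on the bench under the middle of the jig plate (the base plate's own middle is 22 mm nearer the robot); x points to the rear (away from the robot, turned by up to 0.18 rad), y to the left. On it stand a sprung ball seat that holds the jig plate in its middle, and four feet under the plate's ears, one of them 4.5 mm short
- jig_plate: aluminium plate, top face 50 mm above the bench: 160 x 90 x 10 mm with an ear at each corner (40 mm front to back, out to 115 mm either side of the middle), a nut and stud 17 mm high in the middle. Origin 5 mm below its top; z up. Pressed on the ear over the short foot it tips 0.04 rad (the ear sinks 4.5 mm under about 3.5 N, then stops) and springs back level; on other ears it stays put
- corner_front_left (a point): point on the top face of the plate's front left ear, at the middle of the ear above its foot, seen by the robot; moves with the plate. 60 mm in x and 90 mm in y from the plate's middle
- corner_front_right (a point): point on the top face of the plate's front right ear, at the middle of the ear above its foot, seen by the robot; moves with the plate. 60 mm in x and 90 mm in y from the plate's middle
- corner_rear_left (a point): point on the top face of the plate's rear left ear, at the middle of the ear above its foot, seen by the robot; moves with the plate. 60 mm in x and 90 mm in y from the plate's middle
- corner_rear_right (a point): point on the top face of the plate's rear right ear, at the middle of the ear above its foot, seen by the robot; moves with the plate. 60 mm in x and 90 mm in y from the plate's middle
- shim_0 (a joint): one of the four flip-down shims (the number does not tell its corner): angle of its leaf in rad, 0 to 0.08 as found (up at about 47 degrees), 0.85 flat. It turns about a level pin 20.5 mm above the bench under the ear's front edge and stays where left; about 1.5 N moves it. Flat, its strut fills the gap over the short foot; at the other feet there is no gap, and the strut stops under the plate at 0.29
- shim_0_tab (a point): point to press on this shim's leaf: on its ribbed upper face, 36 mm from the pin. The leaf, dark steel 50 x 22 x 4 mm, is on the robot's side of its ear. Flat, the point lies straight in front (-x of the base) of its corner point by 52 mm, 22.5 mm above the bench; standing up, by 38 mm and 49 mm above the bench. The leaf's tip is 14 mm beyond it
- shim_1 (a joint): one of the four flip-down shims (the number does not tell its corner): angle of its leaf in rad, 0 to 0.08 as found (up at about 47 degrees), 0.85 flat. It turns about a level pin 20.5 mm above the bench under the ear's front edge and stays where left; about 1.5 N moves it. Flat, its strut fills the gap over the short foot; at the other feet there is no gap, and the strut stops under the plate at 0.29
- shim_1_tab (a point): point to press on this shim's leaf: on its ribbed upper face, 36 mm from the pin. The leaf, dark steel 50 x 22 x 4 mm, is on the robot's side of its ear. Flat, the point lies straight in front (-x of the base) of its corner point by 52 mm, 22.5 mm above the bench; standing up, by 38 mm and 49 mm above the bench. The leaf's tip is 14 mm beyond it
- shim_2 (a joint): one of the four flip-down shims (the number does not tell its corner): angle of its leaf in rad, 0 to 0.08 as found (up at about 47 degrees), 0.85 flat. It turns about a level pin 20.5 mm above the bench under the ear's front edge and stays where left; about 1.5 N moves it. Flat, its strut fills the gap over the short foot; at the other feet there is no gap, and the strut stops under the plate at 0.29
- shim_2_tab (a point): point to press on this shim's leaf: on its ribbed upper face, 36 mm from the pin. The leaf, dark steel 50 x 22 x 4 mm, is on the robot's side of its ear. Flat, the point lies straight in front (-x of the base) of its corner point by 52 mm, 22.5 mm above the bench; standing up, by 38 mm and 49 mm above the bench. The leaf's tip is 14 mm beyond it
- shim_3 (a joint): one of the four flip-down shims (the number does not tell its corner): angle of its leaf in rad, 0 to 0.08 as found (up at about 47 degrees), 0.85 flat. It turns about a level pin 20.5 mm above the bench under the ear's front edge and stays where left; about 1.5 N moves it. Flat, its strut fills the gap over the short foot; at the other feet there is no gap, and the strut stops under the plate at 0.29
- shim_3_tab (a point): point to press on this shim's leaf: on its ribbed upper face, 36 mm from the pin. The leaf, dark steel 50 x 22 x 4 mm, is on the robot's side of its ear. Flat, the point lies straight in front (-x of the base) of its corner point by 52 mm, 22.5 mm above the bench; standing up, by 38 mm and 49 mm above the bench. The leaf's tip is 14 mm beyond it
- dowel_bush: hardened steel bush with a collar, 24 x 18 mm high; loose, stands on the bench beside the jig, to be left alone. Origin: middle of its underside
- bolt_0: cap screw standing on its head, 13 mm across, 28 mm high; loose, stands on the bench beside the jig, to be left alone. Origin: middle of its underside
- specimen_mount_0: round black specimen mount, 30 mm across, 18 mm high; loose, stands on the bench beside the jig, to be left alone. Origin: middle of its underside
- gauge_block_0: steel gauge block, 9 x 35 x 30 mm high; loose, stands on the bench beside the jig, to be left alone. Origin: middle of its underside
- vial_1: small sample vial with white cap, 23 mm across, 48 mm high; loose, stands on the bench beside the jig, to be left alone. Origin: middle of its underside
- grease_tin: round tin with screw lid, 53 mm across, 26 mm high; loose, stands on the bench beside the jig, to be left alone. Origin: middle of its underside

How it is judged (in metres and radians):
On the way, in this order (a step that is already met when the one before it is completed fails the run):
1. a corner has been pressed down so that the plate tips, while all shims still stand up (angle between jig_plate's own z axis and vertical above 0.025 rad and value of joint each of shim_0, shim_1, shim_2, shim_3 below 0.18 rad), for 0.05 s.
2. one shim is pressed flat and the plate is level (((value of joint shim_0 above 0.77 rad and value of joint each of shim_1, shim_2, shim_3 below 0.18 rad) or (value of joint shim_1 above 0.77 rad and value of joint each of shim_0, shim_2, shim_3 below 0.18 rad) or (value of joint shim_2 above 0.77 rad and value of joint each of shim_0, shim_1, shim_3 below 0.18 rad) or (value of joint shim_3 above 0.77 rad and value of joint each of shim_0, shim_1, shim_2 below 0.18 rad)) and angle between jig_plate's own z axis and vertical below 0.012 rad), for 0.2 s.
At the end, for the whole second after the job is handed in: one shim leaf lies flat (above 0.77 of 0.85 rad) with the plate level, which is possible only at the corner that rocked; the other three leaves still stand up (below 0.18 rad), the plate is level within 0.012 rad, and no loose thing has moved more than 20 mm (all of step 2); the robot touches nothing.
It fails at once if a loose thing beside the jig is moved or lifted (distance of any of dowel_bush, bolt_0, specimen_mount_0, gauge_block_0, vial_1, grease_tin from where it was at the start of the episode above 0.02 m).
It also fails if it takes over 51 s, if anything falls off the work surface, if the arm or the gripper's body presses on something with over 40 N, if the wrist force passes 120 N, or if a joint passes its speed limit or range.

## Working session

There is one attempt and no reset: what is moved stays moved. The work goes in short steps, Python scripts to look and compute and a shell command to move; the robot and the scene stay as the last step left them, time stands still between calls to the robot, and variables do not carry over. Pictures are saved under pics/ and viewed, about 8 in all and at most 12, crops included, and the job is handed in when it is done.

```bash
mkdir -p pics; cat > h.py <<'E'
import numpy as np, cv2
from cell import state, read_camera
def snap(n,f):
    c=read_camera(n); cv2.imwrite('pics/'+f,c['img'][:,:,::-1]); np.savez('pics/'+f[:-4],**{k:np.array(c[k]) for k in('fx','fy','cx','cy','T')}); return c
def ray(c,u,v):
    T=np.array(c['T']); d=T[:3,:3]@np.array([(u-c['cx'])/c['fx'],(v-c['cy'])/c['fy'],1.]); return T[:3,3],d
def onz(c,u,v,z):
    o,d=ray(c,u,v); return o+d*(z-o[2])/d[2]
def proj(c,p):
    T=np.array(c['T']); q=T[:3,:3].T@(np.array(p)-T[:3,3]); return [float(c['fx']*q[0]/q[2]+c['cx']),float(c['fy']*q[1]/q[2]+c['cy'])]
E
python3 - <<'E'
from h import *
s=state(); print(s['t'],s['eef_pos'],s['tcp_rot'],s['ft_force'],s['opening'])
for n in('top','scene'):
    c=snap(n,n+'0.png'); print(n,np.round(c['T'],3).tolist(),c['fx'])
E
```

```text
0.0 [251.16056743 572.05348003 228.04462398] [-3.14146096e+00  1.15113577e-03  1.15699503e+00] [-0.17874669 -0.59144323 -0.26248773] 1.00269253300686
top [[-0.026, -0.984, 0.179, 409.559], [-1.0, 0.025, -0.005, 26.577], [0.0, -0.179, -0.984, 1132.102], [0.0, 0.0, 0.0, 1.0]] 461.9961348010906
scene [[0.479, -0.517, 0.709, -97.603], [-0.878, -0.261, 0.402, -383.663], [-0.023, -0.815, -0.579, 617.537], [0.0, 0.0, 0.0, 1.0]] 485.8772330874385
```

View pics/top0.png

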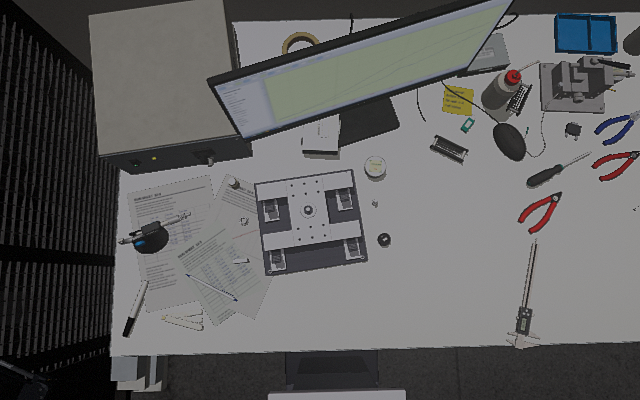

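View pics/scene0.png

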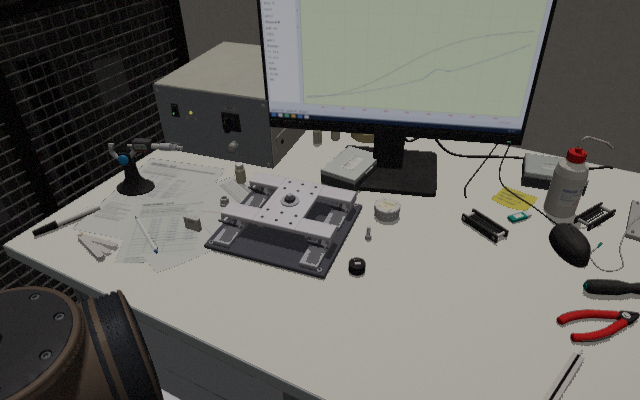

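The top view shows the jig at about (308,215), with the nut at (308,211). The monitor stands behind it and the loose items are on both sides. I'll enlarge it next.

```bash
python3 - <<'E'
import cv2,numpy as np
a=cv2.imread('pics/top0.png')[163:281,242:382]; b=cv2.imread('pics/scene0.png')[165:280,200:365]
cv2.imwrite('pics/c1.png',cv2.convertScaleAbs(cv2.resize(a,None,fx=5,fy=5,interpolation=cv2.INTER_CUBIC),alpha=1.3))
cv2.imwrite('pics/c2.png',cv2.convertScaleAbs(cv2.resize(b,None,fx=4.8,fy=4.8,interpolation=cv2.INTER_CUBIC),alpha=1.3))
E
```

```text
(no output)
```

View pics/c1.png

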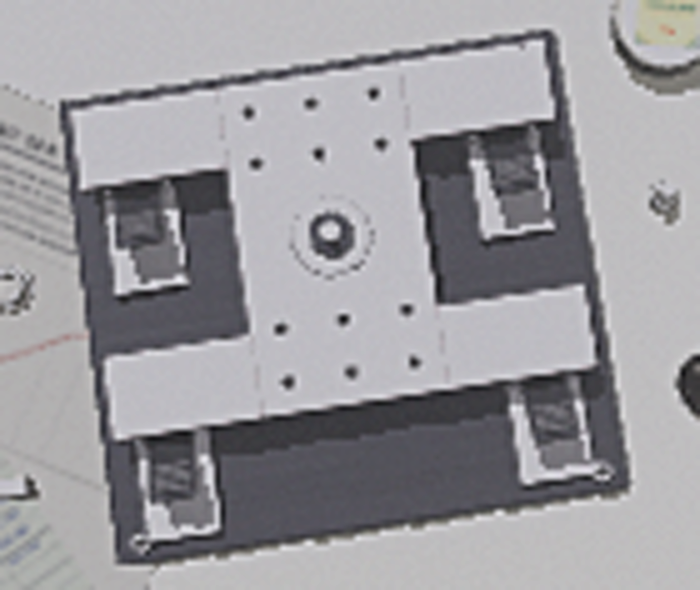

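View pics/c2.png

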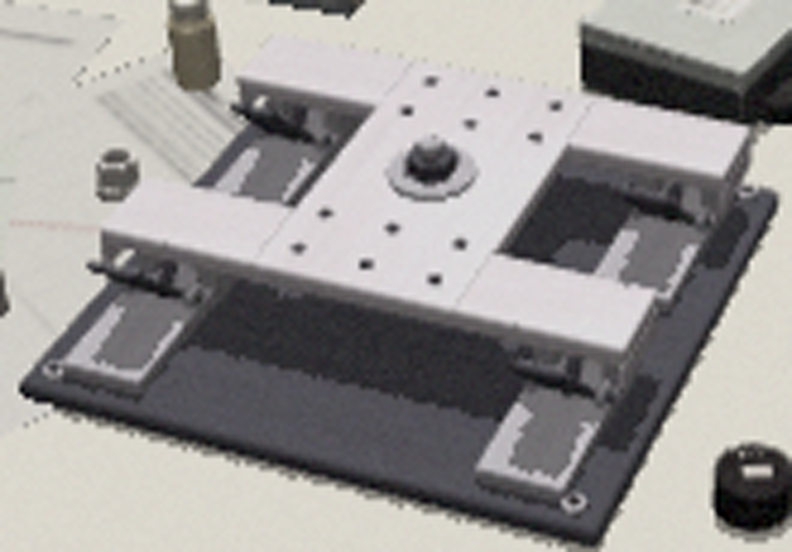

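The crops show the plate's four outer corners:

| Corner | c1.png | c2.png |
|---|---|---|
| Rear left | (75,108) | (270,38) |
| Rear right | (552,38) | (752,126) |
| Front right | (597,367) | (630,352) |
| Front left | (115,437) | (102,230) |

All four leaves stand up in front of their ears. I'll triangulate from these.

```bash
python3 - <<'E'
from h import *
ct=np.load('pics/top0.npz'); cs=np.load('pics/scene0.npz')
A={'RL':(75,108),'RR':(552,38),'FR':(597,367),'FL':(115,437)}
B={'RL':(270,38),'RR':(752,126),'FR':(630,352),'FL':(102,230)}
M={'RL':(80,115),'RR':(80,-115),'FR':(-80,-115),'FL':(-80,115)}
P=[];Q=[]
for k in A:
    a=(A[k][0]/5+242,A[k][1]/5+163); b=(B[k][0]/4.8+200,B[k][1]/4.8+165)
    o1,d1=ray(ct,*a);o2,d2=ray(cs,*b)
    s=np.linalg.lstsq(np.c_[d1,-d2],o2-o1,rcond=None)[0]
    p1=o1+s[0]*d1;p2=o2+s[1]*d2
    print(k,np.round((p1+p2)/2,1),'gap',np.round(np.linalg.norm(p1-p2),1),'top@50',np.round(onz(ct,*a,50),1),'scene@50',np.round(onz(cs,*b,50),1))
    P.append((onz(ct,*a,50)+onz(cs,*b,50))[:2]/2);Q.append(M[k])
P=np.array(P);Q=np.array(Q,float);c=P.mean(0)
z=((P-c)@[1,1j]*np.conj(Q@[1,1j])).sum(); th=np.angle(z); R=np.array([[np.cos(th),-np.sin(th)],[np.sin(th),np.cos(th)]])
print('c',c,'th',th,'res',np.round(P-c-Q@R.T,1).tolist())
for n,q in dict(RL=(60,90),RR=(60,-90),FR=(-60,-90),FL=(-60,90)).items():
    t=np.array(q); print(n,np.round(c+R@t,1),'tab',np.round(c+R@(t-[38,0]),1),'flat',np.round(c+R@(t-[52,0]),1))
print('nut top',onz(ct,331/5+242,232/5+163,67))
for n,uv in dict(tin=(375,166),bush=(384,239),bolt=(375,203),mountvial=(235,184),g=(240,261),b2=(244,221)).items(): print(n,onz(ct,*uv,15))
E
```

```text
RL [631.1 178.6  47.6] gap 3.1 top@50 [631.6 177.   50. ] scene@50 [627.  177.3  50. ]
RR [659.  -51.2  52.1] gap 1.8 top@50 [660.  -52.1  50. ] scene@50 [661.1 -49.3  50. ]
FR [502.9 -69.2  49.1] gap 4.4 top@50 [501.6 -67.3  50. ] scene@50 [503.4 -71.4  50. ]
FL [475.5 158.   48.2] gap 1.8 top@50 [474.8 158.4  50. ] scene@50 [474.2 155.5  50. ]
c [566.71436909  53.52106958] th 0.1278260512959903 res [[-2.1, -0.6], [-0.1, -0.3], [0.5, 1.4], [1.8, -0.4]]
RL [614.8 150.4] tab [577.1 145.6] flat [563.2 143.8]
RR [637.7 -28.1] tab [600.  -32.9] flat [586.1 -34.7]
FR [518.7 -43.4] tab [481.  -48.2] flat [467.1 -50. ]
FL [495.7 135.1] tab [458.  130.3] flat [444.2 128.5]
nut top [566.11934548  55.46907661  67.        ]
tin [ 678.39210524 -111.22181857   15.        ]
bush [ 496.90348062 -124.60817803   15.        ]
bolt [ 585.3928196  -106.93746091   15.        ]
mountvial [641.66487183 236.10886397  15.        ]
g [453.20704569 222.60888251  15.        ]
b2 [549.28573359 213.48650753  15.        ]
```

```bash
python3 -m handwheel '[{"hand":0,"x":0.06,"y":-0.109,"z":0,"spin":1.5},{"hand":0,"x":0.12,"y":-0.218,"z":0,"spin":3},{"hand":0,"x":0.12,"y":-0.218,"z":0,"spin":3},{"hand":0,"x":0.12,"y":-0.218,"z":0,"spin":3},{"hand":0,"x":0.244,"y":-0.437,"z":-0.06,"spin":6.2},{"hand":0,"x":0.244,"y":-0.437,"z":-0.06,"spin":6.2},{"hand":0,"x":0.244,"y":-0.437,"z":-0.06,"spin":6.2},{"hand":0,"x":0.244,"y":-0.437,"z":-0.06,"spin":6.2},{"hand":0,"x":0.244,"y":-0.437,"z":-0.06,"spin":6.2},{"hand":0,"x":0.244,"y":-0.437,"z":-0.06,"spin":6.2},{"hand":0,"x":0.244,"y":-0.437,"z":-0.06,"spin":6.2},{"hand":0,"x":0.244,"y":-0.437,"z":-0.06,"spin":6.2},{"hand":0,"x":0.244,"y":-0.437,"z":-0.06,"spin":6.2},{"hand":0,"x":0.244,"y":-0.437,"z":-0.06,"spin":6.2},{"hand":0,"x":0.244,"y":-0.437,"z":-0.06,"spin":6.2},{"hand":0,"x":0.244,"y":-0.437,"z":-0.06,"spin":6.2},{"hand":0,"x":0.244,"y":-0.437,"z":-0.06,"spin":6.2},{"hand":0,"x":0.244,"y":-0.437,"z":-0.06,"spin":6.2}]'; python3 -c "
from h import *
s=state();print(s['t'],s['eef_pos'],s['tcp_rot'],s['ft_force'],s['opening']);snap('wrist','w1.png')"
```

```text
t: 1.6
eef_pos: [494.8, 136.4, 169.0]
tcp_rot: [3.141, -0.0, 1.7]
ft_force: [-0.1, 0.0, -0.6]
opening: 0.003
1.6 [494.83011726 136.39375944 168.95611159] [ 3.14121870e+00 -1.45535915e-04  1.69983018e+00] [-0.10149932  0.0284845  -0.63342832] 0.0029996930744486195
```

View pics/w1.png

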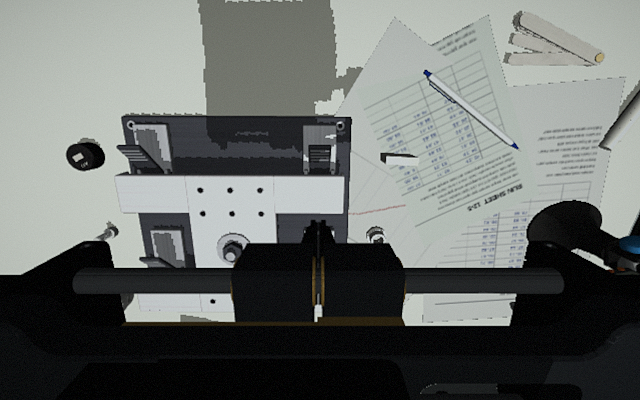

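The wrist view shows the front bar of the plate, with outer front corners at (349,177) and (116,177) and both front leaves standing. It agrees with the aligned yaw. I'll check the corners and go down to just above the front left ear.

```bash
python3 -c "
from h import *
c=np.load('pics/w1.npz')
for p in [(349,177),(116,177),(233,246)]: print(onz(c,*p,50 if p[0]!=233 else 67))"
python3 -m handwheel '[{"hand":0,"x":0,"y":-0.001,"z":-0.03,"spin":0},{"hand":0,"x":0,"y":-0.001,"z":-0.06,"spin":0},{"hand":0,"x":0,"y":-0.001,"z":-0.085,"spin":0},{"hand":0,"x":0,"y":-0.001,"z":-0.1,"spin":0},{"hand":0,"x":0,"y":-0.001,"z":-0.1,"spin":0},{"hand":0,"x":0,"y":-0.001,"z":-0.1,"spin":0}]'
```

```text
[474.36253595 165.02946212  50.        ]
[504.23901141 -64.80269387  50.        ]
[555.59620344  58.71084723  67.        ]
t: 2.15
eef_pos: [495.0, 134.7, 68.6]
tcp_rot: [-3.14, -0.0, 1.699]
ft_force: [0.9, 0.4, -1.0]
opening: 0.006
```

```bash
python3 -m handwheel '[{"hand":0,"z":-0.003},{"hand":0,"z":-0.004},{"hand":0,"z":-0.005},{"hand":0,"z":-0.005},{"hand":0,"z":-0.005}]'; python3 -m handwheel '[{"hand":0,"z":-0.0005},{"hand":0,"z":-0.001},{"hand":0,"z":-0.001},{"hand":0,"z":-0.001}]'; python3 -m handwheel '[{"hand":0,"z":-0.0005},{"hand":0,"z":-0.001},{"hand":0,"z":-0.001},{"hand":0,"z":-0.001}]'
```

```text
invalid input
invalid input
invalid input
```

All the keys are needed in every row.

```bash
python3 -m handwheel '[{"hand":0,"x":0,"y":0,"z":-0.003,"spin":0},{"hand":0,"x":0,"y":0,"z":-0.004,"spin":0},{"hand":0,"x":0,"y":0,"z":-0.005,"spin":0},{"hand":0,"x":0,"y":0,"z":-0.005,"spin":0},{"hand":0,"x":0,"y":0,"z":-0.005,"spin":0}]'; python3 -m handwheel '[{"hand":0,"x":0,"y":0,"z":-0.0005,"spin":0},{"hand":0,"x":0,"y":0,"z":-0.001,"spin":0},{"hand":0,"x":0,"y":0,"z":-0.001,"spin":0}]';python3 -m handwheel '[{"hand":0,"x":0,"y":0,"z":-0.0005,"spin":0},{"hand":0,"x":0,"y":0,"z":-0.001,"spin":0},{"hand":0,"x":0,"y":0,"z":-0.001,"spin":0}]'
```

```text
t: 2.57
eef_pos: [495.5, 134.3, 64.1]
tcp_rot: [3.141, -0.0, 1.698]
ft_force: [-0.2, -0.4, 0.5]
opening: 0.002
t: 2.82
eef_pos: [495.5, 134.4, 63.4]
tcp_rot: [3.141, -0.0, 1.698]
ft_force: [-1.8, -0.0, 10.8]
opening: 0.009
t: 3.07
eef_pos: [495.6, 134.4, 63.1]
tcp_rot: [3.14, -0.0, 1.698]
ft_force: [-4.6, -0.2, 20.3]
opening: 0.001
```

Front left holds, at 20 N with no sink. Front right is next.

```bash
python3 -m handwheel '[{"hand":0,"x":0,"y":0,"z":0.02,"spin":0},{"hand":0,"x":0,"y":0,"z":0.04,"spin":0},{"hand":0,"x":0.003,"y":-0.03,"z":0.05,"spin":0},{"hand":0,"x":0.008,"y":-0.065,"z":0.05,"spin":0},{"hand":0,"x":0.013,"y":-0.1,"z":0.05,"spin":0},{"hand":0,"x":0.018,"y":-0.14,"z":0.05,"spin":0},{"hand":0,"x":0.023,"y":-0.178,"z":0.05,"spin":0},{"hand":0,"x":0.023,"y":-0.178,"z":0.03,"spin":0},{"hand":0,"x":0.023,"y":-0.178,"z":0.012,"spin":0},{"hand":0,"x":0.023,"y":-0.178,"z":0.005,"spin":0},{"hand":0,"x":0.023,"y":-0.178,"z":0.003,"spin":0},{"hand":0,"x":0.023,"y":-0.178,"z":0.003,"spin":0},{"hand":0,"x":0.023,"y":-0.178,"z":0.003,"spin":0}]'; python3 -m handwheel '[{"hand":0,"x":0,"y":0,"z":-0.001,"spin":0},{"hand":0,"x":0,"y":0,"z":-0.002,"spin":0},{"hand":0,"x":0,"y":0,"z":-0.002,"spin":0}]';python3 -m handwheel '[{"hand":0,"x":0,"y":0,"z":-0.0005,"spin":0},{"hand":0,"x":0,"y":0,"z":-0.001,"spin":0},{"hand":0,"x":0,"y":0,"z":-0.001,"spin":0}]'
```

```text
t: 4.15
eef_pos: [518.6, -43.3, 65.3]
tcp_rot: [3.141, 0.0, 1.699]
ft_force: [-0.3, -0.3, -0.4]
opening: 0.005
t: 4.4
eef_pos: [518.8, -43.5, 63.5]
tcp_rot: [3.14, 0.0, 1.698]
ft_force: [-0.2, 1.7, 7.5]
opening: 0.002
t: 4.65
eef_pos: [518.8, -43.5, 63.1]
tcp_rot: [3.14, 0.0, 1.698]
ft_force: [-2.6, 1.9, 16.1]
opening: 0.006
```

Front right holds too. Next is rear right.

```bash
python3 -m handwheel '[{"hand":0,"x":0,"y":0,"z":0.02,"spin":0},{"hand":0,"x":0,"y":0,"z":0.035,"spin":0},{"hand":0,"x":0.04,"y":0.005,"z":0.035,"spin":0},{"hand":0,"x":0.08,"y":0.01,"z":0.035,"spin":0},{"hand":0,"x":0.119,"y":0.015,"z":0.035,"spin":0},{"hand":0,"x":0.119,"y":0.015,"z":0.025,"spin":0},{"hand":0,"x":0.119,"y":0.015,"z":0.012,"spin":0},{"hand":0,"x":0.119,"y":0.015,"z":0.005,"spin":0},{"hand":0,"x":0.119,"y":0.015,"z":0.003,"spin":0},{"hand":0,"x":0.119,"y":0.015,"z":0.003,"spin":0},{"hand":0,"x":0.119,"y":0.015,"z":0.003,"spin":0}]'; python3 -m handwheel '[{"hand":0,"x":0,"y":0,"z":-0.001,"spin":0},{"hand":0,"x":0,"y":0,"z":-0.002,"spin":0},{"hand":0,"x":0,"y":0,"z":-0.002,"spin":0}]';python3 -m handwheel '[{"hand":0,"x":0,"y":0,"z":-0.0005,"spin":0},{"hand":0,"x":0,"y":0,"z":-0.001,"spin":0},{"hand":0,"x":0,"y":0,"z":-0.001,"spin":0}]'
```

```text
t: 5.57
eef_pos: [636.4, -28.8, 64.5]
tcp_rot: [-3.141, -0.0, 1.698]
ft_force: [0.3, -0.1, 0.6]
opening: 0.002
t: 5.82
eef_pos: [636.9, -28.8, 63.4]
tcp_rot: [-3.141, -0.0, 1.698]
ft_force: [-4.0, -0.1, 9.6]
opening: 0.004
t: 6.07
eef_pos: [636.9, -28.8, 63.2]
tcp_rot: [3.141, 0.0, 1.698]
ft_force: [-6.1, -0.0, 14.0]
opening: 0.003
```

Rear right holds as well, so rear left should be the one. I'll press it to confirm.

```bash
python3 -m handwheel '[{"hand":0,"x":0,"y":0,"z":0.02,"spin":0},{"hand":0,"x":0,"y":0,"z":0.04,"spin":0},{"hand":0,"x":-0.003,"y":0.03,"z":0.04,"spin":0},{"hand":0,"x":-0.008,"y":0.065,"z":0.04,"spin":0},{"hand":0,"x":-0.013,"y":0.1,"z":0.04,"spin":0},{"hand":0,"x":-0.018,"y":0.14,"z":0.04,"spin":0},{"hand":0,"x":-0.022,"y":0.179,"z":0.04,"spin":0},{"hand":0,"x":-0.022,"y":0.179,"z":0.025,"spin":0},{"hand":0,"x":-0.022,"y":0.179,"z":0.012,"spin":0},{"hand":0,"x":-0.022,"y":0.179,"z":0.005,"spin":0},{"hand":0,"x":-0.022,"y":0.179,"z":0.003,"spin":0},{"hand":0,"x":-0.022,"y":0.179,"z":0.003,"spin":0},{"hand":0,"x":-0.022,"y":0.179,"z":0.003,"spin":0}]'; python3 -m handwheel '[{"hand":0,"x":0,"y":0,"z":-0.001,"spin":0},{"hand":0,"x":0,"y":0,"z":-0.002,"spin":0},{"hand":0,"x":0,"y":0,"z":-0.002,"spin":0}]';python3 -m handwheel '[{"hand":0,"x":0,"y":0,"z":-0.0005,"spin":0},{"hand":0,"x":0,"y":0,"z":-0.001,"spin":0},{"hand":0,"x":0,"y":0,"z":-0.001,"spin":0}]'
```

```text
t: 7.15
eef_pos: [615.6, 149.7, 65.1]
tcp_rot: [3.141, -0.0, 1.697]
ft_force: [-0.2, -0.0, -0.2]
opening: 0.003
t: 7.4
eef_pos: [615.6, 150.0, 63.0]
tcp_rot: [3.141, -0.0, 1.698]
ft_force: [0.5, -0.4, 1.4]
opening: 0.004
t: 7.65
eef_pos: [615.5, 150.1, 61.8]
tcp_rot: [3.141, 0.0, 1.698]
ft_force: [-0.6, -1.3, 2.2]
opening: 0.005
```

It gives, sinking 1.8 mm at only about 2 N. I'll press it to its stop.

```bash
python3 -m handwheel '[{"hand":0,"x":0,"y":0,"z":-0.001,"spin":0},{"hand":0,"x":0,"y":0,"z":-0.002,"spin":0},{"hand":0,"x":0,"y":0,"z":-0.003,"spin":0},{"hand":0,"x":0,"y":0,"z":-0.003,"spin":0},{"hand":0,"x":0,"y":0,"z":-0.003,"spin":0}]'; python3 -m handwheel '[{"hand":0,"x":0,"y":0,"z":-0.0005,"spin":0},{"hand":0,"x":0,"y":0,"z":-0.001,"spin":0},{"hand":0,"x":0,"y":0,"z":-0.001,"spin":0},{"hand":0,"x":0,"y":0,"z":-0.001,"spin":0}]'
```

```text
t: 8.07
eef_pos: [615.7, 150.2, 59.4]
tcp_rot: [3.14, 0.0, 1.698]
ft_force: [-0.6, -1.9, 10.0]
opening: 0.004
t: 8.4
eef_pos: [615.7, 150.2, 59.1]
tcp_rot: [3.14, 0.0, 1.698]
ft_force: [-2.4, -3.3, 16.9]
opening: 0.005
```

The ear stopped at about 4.4 mm down, so rear left is the rocking corner. I'll now lift, shift 46 mm toward the front and press that leaf.

```bash
python3 -m handwheel '[{"hand":0,"x":0,"y":0,"z":0.015,"spin":0},{"hand":0,"x":0,"y":0,"z":0.032,"spin":0},{"hand":0,"x":0,"y":0,"z":0.034,"spin":0},{"hand":0,"x":-0.023,"y":-0.003,"z":0.034,"spin":0},{"hand":0,"x":-0.046,"y":-0.006,"z":0.034,"spin":0},{"hand":0,"x":-0.046,"y":-0.006,"z":0.034,"spin":0},{"hand":0,"x":-0.046,"y":-0.006,"z":0.026,"spin":0},{"hand":0,"x":-0.046,"y":-0.006,"z":0.018,"spin":0},{"hand":0,"x":-0.046,"y":-0.006,"z":0.01,"spin":0},{"hand":0,"x":-0.046,"y":-0.006,"z":0.004,"spin":0},{"hand":0,"x":-0.046,"y":-0.006,"z":-0.002,"spin":0},{"hand":0,"x":-0.046,"y":-0.006,"z":-0.005,"spin":0},{"hand":0,"x":-0.046,"y":-0.006,"z":-0.005,"spin":0}]'; python3 -m handwheel '[{"hand":0,"x":0,"y":0,"z":-0.003,"spin":0},{"hand":0,"x":0,"y":0,"z":-0.006,"spin":0},{"hand":0,"x":0,"y":0,"z":-0.009,"spin":0},{"hand":0,"x":0,"y":0,"z":-0.012,"spin":0},{"hand":0,"x":0,"y":0,"z":-0.013,"spin":0},{"hand":0,"x":0,"y":0,"z":-0.013,"spin":0}]'
```

```text
t: 9.48
eef_pos: [569.4, 144.2, 51.5]
tcp_rot: [-3.141, -0.0, 1.698]
ft_force: [0.4, -0.4, -0.9]
opening: 0.004
t: 9.98
eef_pos: [569.2, 144.2, 39.4]
tcp_rot: [-3.141, -0.0, 1.698]
ft_force: [-0.3, -0.0, -0.4]
opening: 0.006
```

```bash
python3 -m handwheel '[{"hand":0,"x":0,"y":0,"z":-0.001,"spin":0},{"hand":0,"x":0,"y":0,"z":-0.002,"spin":0},{"hand":0,"x":0,"y":0,"z":-0.003,"spin":0},{"hand":0,"x":0,"y":0,"z":-0.003,"spin":0}]'; python3 -m handwheel '[{"hand":0,"x":0,"y":0,"z":-0.001,"spin":0},{"hand":0,"x":0,"y":0,"z":-0.0015,"spin":0},{"hand":0,"x":0,"y":0,"z":-0.0015,"spin":0}]'; python3 -c "
from h import *
a=snap('top','t2.png')['img'][163:281,242:382,::-1];b=snap('scene','s2.png')['img'][165:280,200:365,::-1]
r=lambda i:cv2.resize(i,(400,340),interpolation=cv2.INTER_CUBIC)
cv2.imwrite('pics/m2.png',cv2.convertScaleAbs(np.hstack([r(a),r(b)]),alpha=1.3))"
```

```text
t: 10.32
eef_pos: [569.2, 144.3, 36.8]
tcp_rot: [3.142, -0.0, 1.698]
ft_force: [-1.5, -0.3, 2.1]
opening: 0.002
t: 10.57
eef_pos: [569.3, 144.3, 36.6]
tcp_rot: [3.141, -0.0, 1.698]
ft_force: [-6.3, -1.2, 18.1]
opening: 0.004
```

View pics/m2.png

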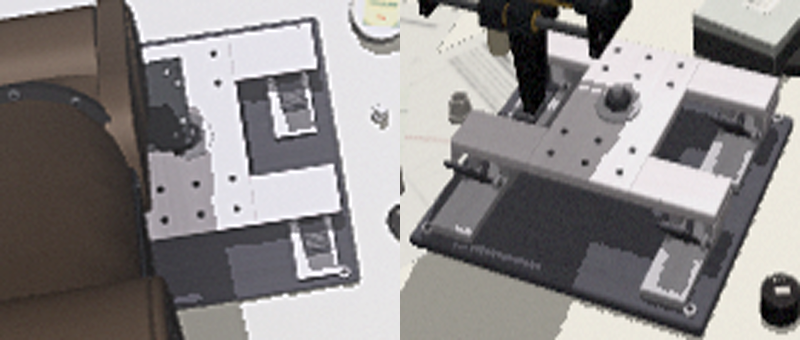

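The left half is the arm over the rear left corner. In the right half the fingertips sit on the rear left leaf's spot at about (530,115), and the other leaves are still up. The stop was firm at tip height of about 22.5 mm. I'll retreat up and off to the right, then look.

```bash
python3 -m handwheel '[{"hand":0,"x":0,"y":0,"z":0.02,"spin":0},{"hand":0,"x":0,"y":0,"z":0.055,"spin":0},{"hand":0,"x":0,"y":0,"z":0.09,"spin":0},{"hand":0,"x":0,"y":0,"z":0.125,"spin":0},{"hand":0,"x":0,"y":0,"z":0.16,"spin":0},{"hand":0,"x":-0.01,"y":-0.035,"z":0.18,"spin":0},{"hand":0,"x":-0.02,"y":-0.07,"z":0.18,"spin":0},{"hand":0,"x":-0.03,"y":-0.105,"z":0.18,"spin":0},{"hand":0,"x":-0.04,"y":-0.14,"z":0.18,"spin":0},{"hand":0,"x":-0.05,"y":-0.175,"z":0.18,"spin":0},{"hand":0,"x":-0.06,"y":-0.21,"z":0.18,"spin":0},{"hand":0,"x":-0.07,"y":-0.245,"z":0.18,"spin":0},{"hand":0,"x":-0.08,"y":-0.28,"z":0.18,"spin":0},{"hand":0,"x":-0.09,"y":-0.315,"z":0.18,"spin":0},{"hand":0,"x":-0.1,"y":-0.35,"z":0.18,"spin":0},{"hand":0,"x":-0.1,"y":-0.385,"z":0.18,"spin":0},{"hand":0,"x":-0.1,"y":-0.42,"z":0.18,"spin":0},{"hand":0,"x":-0.1,"y":-0.42,"z":0.18,"spin":0},{"hand":0,"x":-0.1,"y":-0.42,"z":0.18,"spin":0}]'; python3 -c "
from h import *
a=snap('top','t3.png')['img'][163:281,230:400,::-1];b=snap('scene','s3.png')['img'][150:290,170:410,::-1]
r=lambda i:cv2.resize(i,None,fx=400/i.shape[1]*1,fy=400/i.shape[1],interpolation=cv2.INTER_CUBIC)
r=lambda i:cv2.resize(i,(560,int(560/i.shape[1]*i.shape[0])),interpolation=cv2.INTER_CUBIC)
m=np.vstack([r(a),r(b)]);m=cv2.resize(m,None,fx=590/m.shape[0],fy=590/m.shape[0])
cv2.imwrite('pics/m3.png',cv2.convertScaleAbs(r(a),alpha=1.3));cv2.imwrite('pics/m4.png',cv2.convertScaleAbs(cv2.resize(r(b),None,fx=1.4,fy=1.4),alpha=1.3))"
```

```text
t: 12.25
eef_pos: [468.9, -277.2, 214.8]
tcp_rot: [-3.142, -0.0, 1.695]
ft_force: [-0.1, 0.3, 0.3]
opening: 0.005
```

View pics/m3.png

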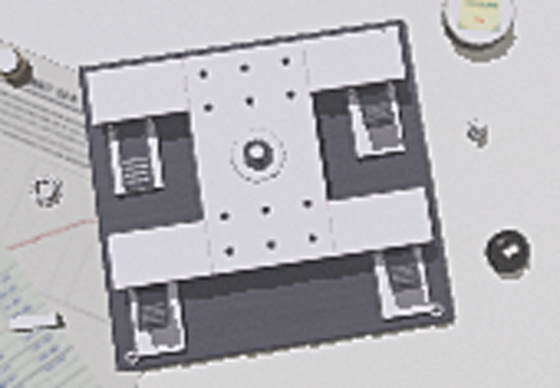

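View pics/m4.png

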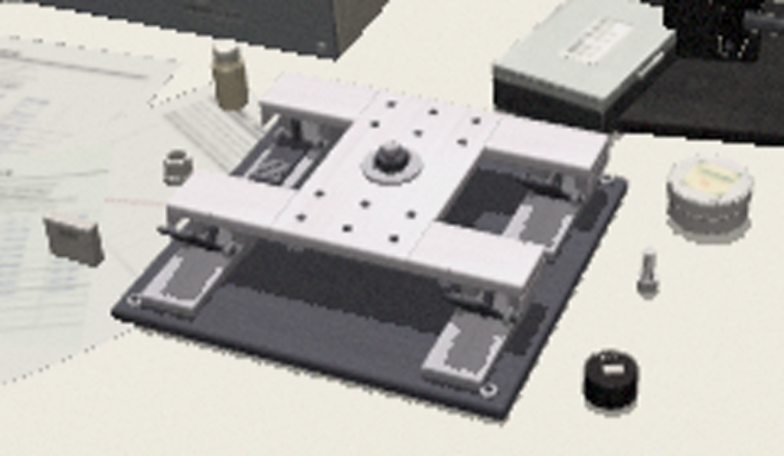

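The rear left leaf lies flat: its ribs are visible at (135,170) in the top view and (275,165) in the scene view. The other three leaves stand up, the plate looks level, and the loose things are where they were. I'm handing it in.

```bash
python3 -c "
from cell import job_done,state
s=state();print(s['t'],s['ft_force'],s['qvel']);print(job_done())"
```

```text
12.35 [ 0.33045522 -0.31796082  0.21921471] [ 1.86823303e-02 -8.90516828e-03  6.37626409e-03 -1.53751313e-03
 -6.67483805e-05 -1.11140562e-04]
the job is handed in; nothing more can be done
None
```

The rear left corner was the one that rocked. Its shim leaf is now pressed flat, and I handed the job in at 12.4 s; no verdict was reported.

- **Finding the corner:** I pressed front left, front right, rear right and rear left with closed fingertips. The first three held firm at 14–20 N. Rear left sank about 4.4 mm, giving at about 2 N before it reached its stop.
- **Pressing the shim:** I pressed the rear left leaf down to a firm stop at 18 N. The fingertips were then about 23 mm above the bench, against 22.5 mm expected for flat. Partway down the force reading showed almost nothing, less than the 1.5 N I expected.
- **Last checks:** In the final pictures from two cameras, the rear left leaf lies flat and the other three stand up. The plate looks level and the loose things look unmoved, but I judged these by eye and did not measure angles. The arm is clear, with a force reading of about zero.
- **Disagreement:** The wrist camera's positions for the plate differed from the other two cameras' by up to about 7 mm at the front corners and 11 mm at the nut. I worked from the other two, and the presses landed where expected.

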